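# Close the class coin box and snap its lever catch shut

## Robot

A 6-joint arm with a two-finger parallel gripper is mounted at the origin on the work surface. World frame = base frame: x ahead of the robot, y to its left, z up, the work surface at z = 0. Lengths are in m, angles in degrees, forces in N, time in s.
With the tool pointing down it reaches from about 0.325 to 0.9 m from the base axis. Payload 6.1 kg.
Tool frame: the origin (TCP) lies at the very end of the fingers, on their centre line; the grasp point (between the pads) lies 19 mm behind it; z points along the fingers, y is the direction in which the jaws open and shut (so a half turn about z gives the same grasp; the last joint's range is limited). The gripper opens to 87 mm and grips with 3 to 60 N. Pads are 19 mm wide; open, the fingers measure 117 mm over their backs; the gripper's body (75 mm by 190 mm) begins 51 mm behind the grasp point.
Start: joints at [-70.422, 12.628, 87.462, -0, 79.91, -7.225], TCP at [0.282, -0.558, 0.223] pointing down, gripper open.
Joint ranges: [-170.65, 170.65], [-52.31, 119.04], [5.05, 147.46], [-71.25, 251.25], [11.57, 151.72], [-153.62, 153.62]. Speed limits (degrees/s): [147.25, 147.25, 172.46, 180, 180, 180].

## Interface

Orientations are given as [roll, pitch, yaw] about the fixed x, y, z axes, in that order (R = Rz(yaw) Ry(pitch) Rx(roll)).
In Python, from workcell import get_obs, snapshot, camera_model, close_job gives the robot as it stands. The module is installed in compiled form; this text tells all that it offers.
- The arm moves only by the shell command python3 -m inch 'ROWS'. ROWS is JSON, a list of rows, each an object with "dp": the shift along the world's x, y, z in mm, a list of three; "spin": the turn about the world's z in degrees; "gripper": the finger opening in mm, from 0 to 87. A call has 1 to 20 rows; each row is the pose to reach, as a shift and turn from the pose commanded when the call began; what a row does not reach only later rows make up. A row lasts 1/12 s, in which the tool goes at most 41.7 mm and 7.16 degrees, less where a joint would pass 70% of its speed; a pose out of reach is approached as far as the arm can. A call with a gripper value outside its range is refused whole. The fingers move at their own pace and stop on an object; the grip force is fixed at half the most. Time passes only in rows, so rows that repeat a pose let the fingers close. It gives the time, the measured TCP pose, the force and the opening at its end, in the units of the state.
- get_obs(): the state, without advancing time (a new reading comes with each control period).
- snapshot(name): name is "scene" or "top"; returns the picture (480x640x3 uint8, red, green, blue); there is no depth.
- camera_model(name): a dict with "fx", "fy", "cx", "cy" (pixels), "eye" and "orientation" of the camera in the world. Camera axes: x right, y up, looking along -z (the intrinsics and any distortion apply to the point x, -y, -z); pixel columns grow to the right and rows downward; lengths in m; the calibration is good to about 2 mm. A picture is of the moment at which its call begins. camera_model takes no time and is no camera call.
- close_job(): hands the job in, once; it reports no verdict.
The state is a dict: "clock": time; "q": joint angles; "joint_vel": joint speeds; "joint_efforts": joint torques, N m; "ee_pos": TCP position; "orientation": TCP orientation; "force": force on the tool from outside, world axes, zero at the start; "torque": the same for the moment, N m; "grip_width": opening from 0.0 (shut) to 1.0 (fully open).
Only numpy, scipy, OpenCV 4.12 (cv2) and the standard library are available. Lean on these libraries where they do the work, as an engineer would, in place of code of your own. Each camera call takes 0.05 s, during which the arm holds its last target. There are 200 camera calls.

## Task

Close and lock the blue coin box: push its green lid fully down, and only then push the red-handled lever on its front over past its dead point, so that it snaps down over the lid and locks. Use the fingertips or the outside of the fingers only: do not grip or lift anything, do not shove the box from its place, and leave the other things on the desk undisturbed. Finish with the hand clear.

Things in the scene. Friction and masses are not known exactly. Their poses are not given: they have to be found in the camera images.
- coin_box: Blue steel coin box, 150 (own x) x 200 (own y) x 70 mm high without lid, about 3 kg with its coins, standing loose on the desk. Origin: centre of its underside, z up. Its front, with the lever catch in the middle, faces its own -x; the lid hinge runs along the top edge of its +x side.
- lid (a joint): Angle of the green lid (rad): 0 = fully shut, grows as its front edge rises. Lid plate 152 x 204 x 10 mm, shut top face 80 mm above the desk. The stiff hinge keeps the lid where it is left; about 2 N down, 90 mm from the hinge, closes it.
- lid_hinge (a point): On the lid's hinge line, at its middle: 75 mm to the box's +x from the box's centre, 70 mm above the desk. Its axes turn with the lid: x points from the lid's free edge to the hinge, y along the hinge, z out of the lid's top; the plate fills x from -152 to 0, z from 0 to 10 mm.
- lid_press (a point): Point on the lid's top face at its middle, 90 mm from the hinge line: a good place to push it down. Axes turn with the lid.
- catch (a joint): Angle of the lever catch (rad): 0 = open, leaning out from the box's front; grows as the grip is pushed over towards the box's own +x. Dead point at 1.0: short of it the lever springs back to 0, beyond it snaps by itself to the locked stop at 1.75, its rubber foot over the lid's front edge. Takes about 4 N at the grip, square to the lever, at first, then less. An open lid blocks it.
- catch_pivot (a point): Middle of the lever's pivot pin, which runs along the box's y: 87.5 mm to the box's own -x from the box's centre, 90.5 mm above the desk.
- catch_grip (a point): Centre of the lever's red crossbar grip: a bar 18 mm thick and 54 mm long along the box's y, 97 mm from the pivot, on a 10 mm thick steel rod. Open, it is 37 mm in front of (box -x) the pivot and 90 mm above it (180 mm above the desk); locked, 95 mm behind (box +x) the pivot and 20 mm above it (111 mm above the desk).
- coin_roll_a: Bystander: upright paper-wrapped roll of coins, 26 dia x 52 high mm; loose. Origin: centre of its underside.
- coin_roll_b: Bystander: upright orange-wrapped roll of coins, 26 dia x 52 high mm; loose. Origin: centre of its underside.
- jar: Bystander: closed glass jar with brass-coloured cap, 84 dia x 130 high mm; loose. Origin: centre of its underside.
- pencil_cup: Bystander: yellow cup of pencils, 72 dia, 95 high (pencils to 165) mm; loose. Origin: centre of its underside.
- scale: Bystander: white round kitchen scale with a clear bowl, 176 dia x 102 high mm; loose. Origin: centre of its underside.
- calculator: Bystander: black pocket calculator lying flat, 140 x 80 x 16 mm; loose. Origin: centre of its underside.
- glue_stick: Bystander: upright glue stick with red cap, 31 dia x 92 high mm; loose. Origin: centre of its underside.

How it is judged:
By the outcome, as a careful person would: the job done as asked, in the order asked, and still so for the second after the job is handed in, with the robot touching nothing.
It also fails if it takes over 48 s, if anything falls off the work surface, if the arm or the gripper's body presses on something with over 40 N, if the wrist force passes 120 N, or if a joint passes its speed limit or range.

## Working session

There is one attempt and no reset: what is moved stays moved. The work goes in short steps, Python scripts to look and compute and a shell command to move; the robot and the scene stay as the last step left them, time stands still between calls to the robot, and variables do not carry over. Pictures are saved under pics/ and viewed, about 8 in all and at most 12, crops included, and the job is handed in when it is done.

```bash
mkdir -p pics
python3 - <<'E'
from workcell import *
import cv2
for n in("scene","top"):
    cv2.imwrite(f"pics/{n}0.png",snapshot(n)[:,:,::-1]); print(n,camera_model(n))
print(get_obs())
E
```

```text
scene {'fx': 514.1094230145641, 'fy': 514.1094230145641, 'cx': 314.34384241140884, 'cy': 232.72770727335927, 'eye': array([0.85962568, 0.47742002, 0.96965564]), 'orientation': array([ 35.08862717,   0.56728231, 143.51083326])}
top {'fx': 502.7190619539207, 'fy': 502.7190619539207, 'cx': 322.5679709826486, 'cy': 238.22741075533176, 'eye': array([0.32713781, 0.00216466, 1.41683195]), 'orientation': array([ 8.50055109e+00, -7.76612561e-02, -8.96994978e+01])}
{'clock': 0.1, 'q': array([-7.04202314e+01,  1.26713437e+01,  8.75189807e+01,  1.19633825e-03,
        7.99102150e+01, -7.22636225e+00]), 'joint_vel': array([ 0.07875499, -0.16457599, -0.16964154, -0.04699723, -0.04546122,
        0.02268752]), 'joint_efforts': array([ 2.10904223e-04, -4.95943093e+01, -3.88519156e+01,  7.00864568e-02,
        5.14857913e-02, -4.42703606e-05]), 'ee_pos': array([ 0.28165989, -0.55731295,  0.22154205]), 'orientation': array([-1.79900407e+02, -1.38149319e-02,  2.68059083e+01]), 'force': array([-0.15333612, -0.9399501 , -0.28636488]), 'torque': array([ 0.01561772, -0.03556785,  0.04203311]), 'grip_width': 1.0000842068767852}
```

View pics/scene0.png

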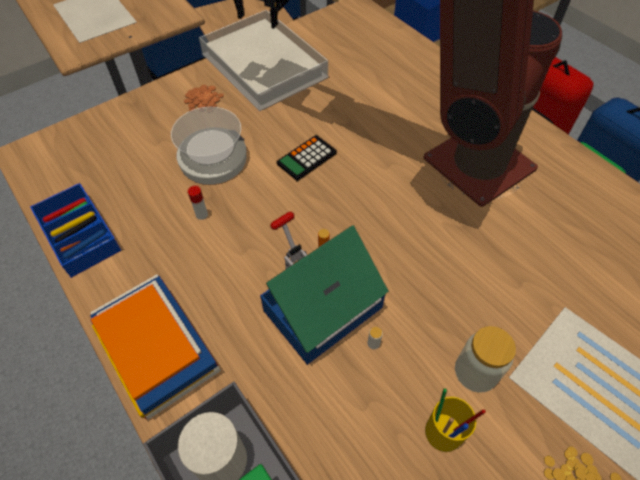

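View pics/top0.png

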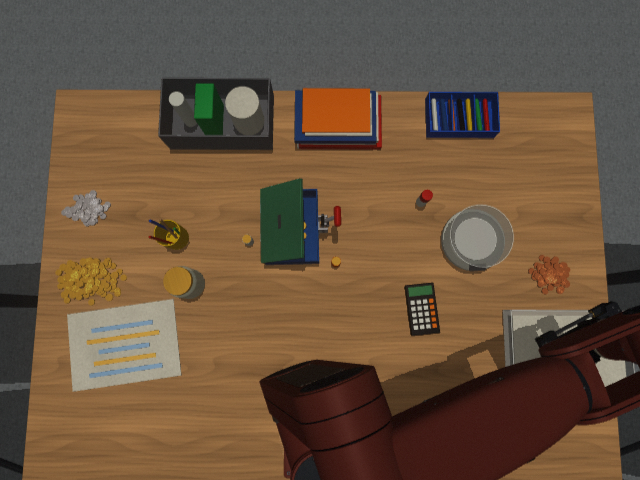

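Scene: the box has its green lid half open. In the top view it sits at about (290,228) with its front facing right (world -y) and the red grip at (337,216). Rolls are at (247,240) and (336,262). I'll enlarge both views.

Run:
```python
import cv2,numpy as np
t=cv2.imread("pics/top0.png")[165:285,230:360]; s=cv2.imread("pics/scene0.png")[200:370,250:400]
t=cv2.resize(t,None,fx=4.6,fy=4.6,interpolation=cv2.INTER_CUBIC)[:,:]
s=cv2.resize(s,None,fx=3.5,fy=3.5,interpolation=cv2.INTER_CUBIC)
for im,f,x0,y0 in((t,4.6,230,165),(s,3.5,250,200)):
    for x in range(x0,x0+160,10):
        cv2.line(im,(int((x-x0+.5)*f),0),(int((x-x0+.5)*f),6 if x%50 else 20),(255,255,255),1)
    for y in range(y0-y0%10+10,y0+180,10):
        cv2.line(im,(0,int((y-y0+.5)*f)),(6 if y%50 else 20,int((y-y0+.5)*f)),(255,255,255),1)
cv2.imwrite("pics/tc.png",t);cv2.imwrite("pics/sc.png",s)
```

```text
(no output)
```

View pics/tc.png

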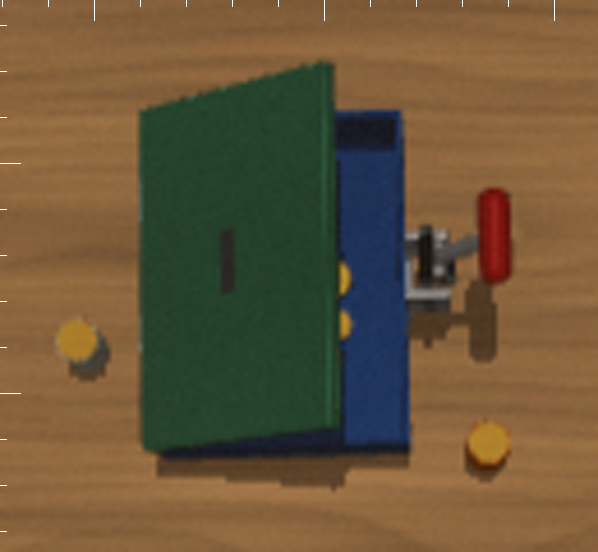

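View pics/sc.png

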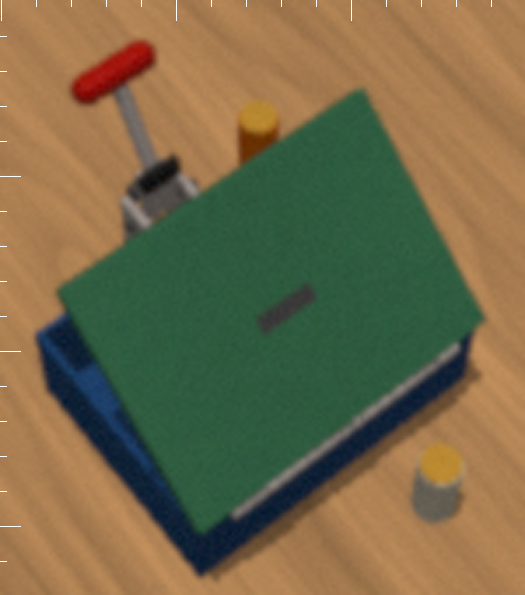

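```bash
cat > h.py <<'E'
import numpy as np
from workcell import camera_model
from scipy.spatial.transform import Rotation as R
CM={n:camera_model(n) for n in("top","scene")}
def proj(n,P):
    c=CM[n]; p=R.from_euler('xyz',c['orientation'],degrees=True).inv().apply(np.atleast_2d(P)-c['eye'])
    return np.c_[c['cx']-c['fx']*p[:,0]/p[:,2], c['cy']+c['fy']*p[:,1]/p[:,2]]
def ray(n,uv,z):
    c=CM[n]; d=R.from_euler('xyz',c['orientation'],degrees=True).apply([(uv[0]-c['cx'])/c['fx'],-(uv[1]-c['cy'])/c['fy'],-1])
    return c['eye']+d*(z-c['eye'][2])/d[2]
def w(b,p):
    return R.from_euler('z',b[2]).apply(np.array(p,float))+[b[0],b[1],0]
def lid(th,p):
    x,y,z=p; return [.075+x*np.cos(th)+z*np.sin(th), y, .07-x*np.sin(th)+z*np.cos(th)]
E
python3 - <<'E'
from h import *
from scipy.optimize import least_squares
T=lambda u,v:("top",(230+u/4.6-.5,165+v/4.6-.5)); S=lambda u,v:("scene",(250+u/3.5-.5,200+v/3.5-.5))
L=lambda x,y,z:(lambda t:lid(t,(x,y,z))); B=lambda *p:(lambda t:list(p))
obs=[(T(333,63),L(-.152,-.102,0)),(T(341,428),L(-.152,.102,0)),(T(401,111),B(-.075,-.1,.07)),(T(409,444),B(-.075,.1,.07)),
(T(140,111),L(0,-.102,.01)),(T(144,450),L(0,.102,.01)),(T(495,236),B(-.1245,0,.1805)),
(S(57,291),L(-.152,-.102,.01)),(S(363,88),L(-.152,.102,.01)),(S(203,533),L(0,-.102,.01)),(S(485,320),L(0,.102,.01)),(S(113,72),B(-.1245,0,.1805)),(S(203,575),B(.075,-.1,0))]
f=lambda v:np.concatenate([proj(n,w(v,g(v[3])))[0]-uv for (n,uv),g in obs])
r=least_squares(f,[.4,.08,np.pi/2,.5],loss='soft_l1')
b=r.x; print(b[:2],np.degrees(b[2:])); print(f(b).reshape(-1,2).round(1))
for n,p in dict(lidpress=lid(b[3],(-.09,0,.01)),lid_free=lid(b[3],(-.152,0,.01)),shutpress=(-.015,0,.08),grip=(-.1245,0,.1805),griplocked=(.0075,0,.111),pivot=(-.0875,0,.0905)).items(): print(n,w(b,p).round(4))
print("rolls",ray(*T(77,341),.052),ray(*T(489,443),.052),ray("top",(426,195),.092))
E
```

```text
[0.56434095 0.08958172] [91.97820762 41.65226679]
[[ 0.2  0.1]
 [ 0.3  0.3]
 [ 0.1 -0.2]
 [ 0.4 -0.2]
 [-0.5  0. ]
 [-0.6  0.6]
 [ 0.1  0.1]
 [ 0.3 -0. ]
 [ 0.3 -0.8]
 [-0.5  0.7]
 [ 0.8 -0.3]
 [-0.3 -0.2]
 [-1.   0.8]]
lidpress [0.5638 0.104  0.1373]
lid_free [0.5654 0.0577 0.1785]
shutpress [0.5649 0.0746 0.08  ]
grip [ 0.5686 -0.0348  0.1805]
griplocked [0.5641 0.0971 0.111 ]
pivot [0.5674 0.0021 0.0905]
rolls [0.5288746  0.21083427 0.052     ] [ 0.46908346 -0.03503503  0.052     ] [ 0.64468829 -0.27724334  0.092     ]
```

Fit is good to under 1 px: box at (0.564, 0.090), yaw 92°, lid at 42°. I'll move above the lid with the fingers closed and the wide gripper axis turned across the box, along the hinge line.

```bash
python3 -m inch '[{"dp":[0,0,40],"spin":0,"gripper":0},{"dp":[0,0,77],"spin":0,"gripper":0},{"dp":[18,40,77],"spin":7,"gripper":0},{"dp":[34,76,77],"spin":14,"gripper":0},{"dp":[51,114,77],"spin":21,"gripper":0},{"dp":[68,152,77],"spin":28,"gripper":0},{"dp":[85,190,77],"spin":35,"gripper":0},{"dp":[102,228,77],"spin":42,"gripper":0},{"dp":[119,266,77],"spin":49,"gripper":0},{"dp":[136,304,77],"spin":56,"gripper":0},{"dp":[153,342,77],"spin":65,"gripper":0},{"dp":[170,380,77],"spin":65,"gripper":0},{"dp":[187,418,77],"spin":65,"gripper":0},{"dp":[204,456,77],"spin":65,"gripper":0},{"dp":[221,494,77],"spin":65,"gripper":0},{"dp":[238,532,77],"spin":65,"gripper":0},{"dp":[255,570,77],"spin":65,"gripper":0},{"dp":[283,632,77],"spin":65,"gripper":0},{"dp":[283,632,77],"spin":65,"gripper":0},{"dp":[283,632,77],"spin":65,"gripper":0}]'
```

```text
clock: 1.77
ee_pos: [0.5656, 0.079, 0.2986]
orientation: [-180.0, -0.1, 92.1]
force: [0.0, 0.0, 0.3]
grip_width: 0.01
```

```bash
python3 -m inch '[{"dp":[0,0,-30],"spin":0,"gripper":0},{"dp":[0,0,-60],"spin":0,"gripper":0},{"dp":[0,0,-90],"spin":0,"gripper":0},{"dp":[0,0,-110],"spin":0,"gripper":0},{"dp":[0,0,-120],"spin":0,"gripper":0},{"dp":[0,0,-128],"spin":0,"gripper":0},{"dp":[0,0,-136],"spin":0,"gripper":0},{"dp":[0,0,-144],"spin":0,"gripper":0},{"dp":[0,0,-152],"spin":0,"gripper":0},{"dp":[0,0,-160],"spin":0,"gripper":0},{"dp":[0,0,-168],"spin":0,"gripper":0},{"dp":[0,0,-176],"spin":0,"gripper":0},{"dp":[0,0,-184],"spin":0,"gripper":0},{"dp":[0,0,-192],"spin":0,"gripper":0},{"dp":[0,0,-200],"spin":0,"gripper":0},{"dp":[0,0,-206],"spin":0,"gripper":0},{"dp":[0,0,-210],"spin":0,"gripper":0},{"dp":[0,0,-214],"spin":0,"gripper":0},{"dp":[0,0,-214],"spin":0,"gripper":0}]'
```

```text
clock: 3.35
ee_pos: [0.5642, 0.0743, 0.0844]
orientation: [-179.9, -0.0, 91.8]
force: [0.5, -0.3, -0.1]
grip_width: 0.008
```

```bash
python3 -m inch '[{"dp":[0,0,-2],"spin":0,"gripper":0},{"dp":[0,0,-3],"spin":0,"gripper":0},{"dp":[0,0,-4],"spin":0,"gripper":0},{"dp":[0,0,-5],"spin":0,"gripper":0},{"dp":[0,0,-5],"spin":0,"gripper":0},{"dp":[0,0,-5],"spin":0,"gripper":0}]'
```

```text
clock: 3.85
ee_pos: [0.5649, 0.0743, 0.0805]
orientation: [180.0, -0.0, 91.8]
force: [-0.1, -0.5, 0.1]
grip_width: 0.005
```

Run:
```python
from workcell import *
import cv2,numpy as np
s=cv2.resize(snapshot("scene")[180:380,230:420,::-1],None,fx=2.6,fy=2.6,interpolation=2)
t=cv2.resize(snapshot("top")[165:285,230:360,::-1],None,fx=2.2,fy=2.2,interpolation=2)
o=np.zeros((520,786,3),np.uint8);o[:,:494]=s;o[:264,494:780]=t
cv2.imwrite("pics/lid1.png",o)
```

```text
(no output)
```

View pics/lid1.png

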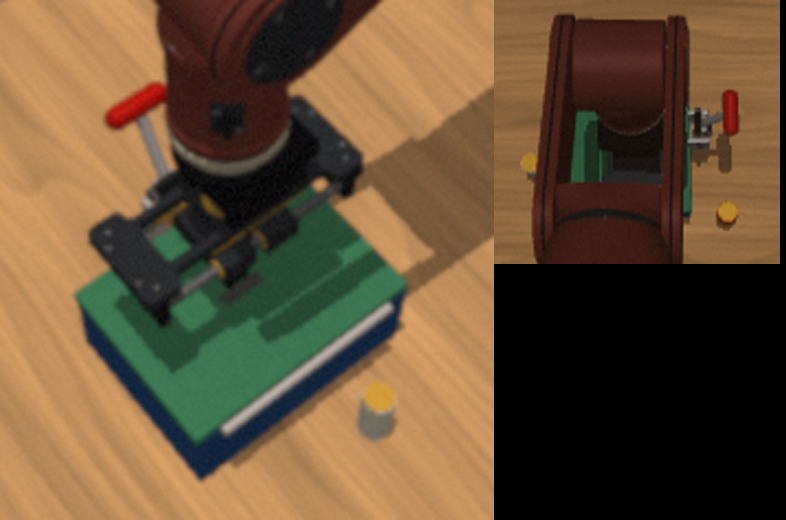

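The lid looks closed or nearly so, with the grip still open at (137,105) in the crop. The wrist force is only 0.1 N, so I'll press on until it registers.

```bash
python3 -m inch '[{"dp":[0,0,-2],"spin":0,"gripper":0},{"dp":[0,0,-3],"spin":0,"gripper":0},{"dp":[0,0,-3],"spin":0,"gripper":0}]'
```

```text
clock: 4.2
ee_pos: [0.565, 0.0743, 0.0803]
orientation: [-180.0, -0.0, 91.8]
force: [-9.1, -0.7, 18.9]
grip_width: 0.002
```

19 N at z = 80 mm, so the lid is on its stop. Next I'll go up, over in front of the grip, then down to tip z ≈ 0.167.

```bash
python3 -m inch '[{"dp":[0,0,15],"spin":0,"gripper":0},{"dp":[0,0,50],"spin":0,"gripper":0},{"dp":[0,0,90],"spin":0,"gripper":0},{"dp":[0,0,130],"spin":0,"gripper":0},{"dp":[0,0,165],"spin":0,"gripper":0},{"dp":[0,0,184],"spin":0,"gripper":0},{"dp":[0,0,184],"spin":0,"gripper":0},{"dp":[2,-40,184],"spin":0,"gripper":0},{"dp":[4,-80,184],"spin":0,"gripper":0},{"dp":[4,-120,184],"spin":0,"gripper":0},{"dp":[4,-150,184],"spin":0,"gripper":0},{"dp":[4,-165,184],"spin":0,"gripper":0},{"dp":[4,-165,184],"spin":0,"gripper":0},{"dp":[4,-165,184],"spin":0,"gripper":0},{"dp":[4,-165,150],"spin":0,"gripper":0},{"dp":[4,-165,120],"spin":0,"gripper":0},{"dp":[4,-165,100],"spin":0,"gripper":0},{"dp":[4,-165,91],"spin":0,"gripper":0},{"dp":[4,-165,91],"spin":0,"gripper":0}]'
python3 - <<'E'
from workcell import *
import cv2,numpy as np
s=cv2.resize(snapshot("scene")[180:380,230:420,::-1],None,fx=2.6,fy=2.6,interpolation=2)
cv2.imwrite("pics/pre.png",s)
E
```

```text
clock: 5.78
ee_pos: [0.567, -0.0889, 0.1654]
orientation: [-179.7, -0.1, 91.9]
force: [-0.4, 0.5, -0.1]
grip_width: 0.005
```

View pics/pre.png

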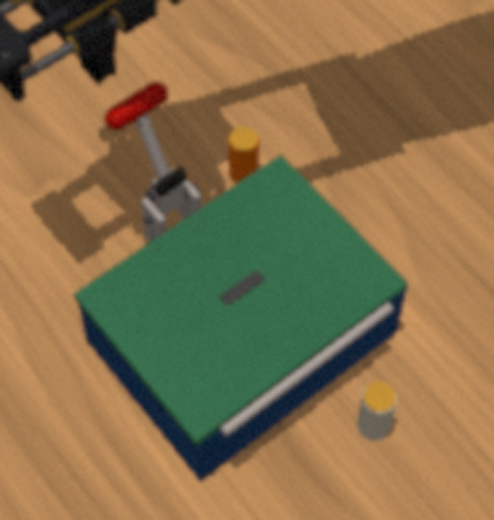

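The lid is shut flat. The fingers are in front of the red grip, which is at (137,105) in the crop, with the finger at (97,60). Now the push in box +x (about world +y).

```bash
python3 -m inch '[{"dp":[0,15,0],"spin":0,"gripper":0},{"dp":[0,28,0],"spin":0,"gripper":0},{"dp":[0,36,0],"spin":0,"gripper":0},{"dp":[0,44,0],"spin":0,"gripper":0},{"dp":[0,52,0],"spin":0,"gripper":0},{"dp":[0,60,0],"spin":0,"gripper":0},{"dp":[0,68,0],"spin":0,"gripper":0},{"dp":[0,76,0],"spin":0,"gripper":0},{"dp":[0,84,0],"spin":0,"gripper":0},{"dp":[0,92,0],"spin":0,"gripper":0},{"dp":[0,100,0],"spin":0,"gripper":0},{"dp":[0,108,0],"spin":0,"gripper":0},{"dp":[0,116,-1],"spin":0,"gripper":0},{"dp":[0,124,-2],"spin":0,"gripper":0},{"dp":[0,132,-3],"spin":0,"gripper":0},{"dp":[0,140,-3],"spin":0,"gripper":0},{"dp":[0,145,-3],"spin":0,"gripper":0},{"dp":[0,145,-3],"spin":0,"gripper":0}]'
python3 - <<'E'
from workcell import *
import cv2,numpy as np
s=cv2.resize(snapshot("scene")[180:380,230:420,::-1],None,fx=2.6,fy=2.6,interpolation=2)
cv2.imwrite("pics/push.png",s)
E
```

```text
clock: 7.33
ee_pos: [0.5689, 0.0556, 0.1657]
orientation: [180.0, -0.0, 91.9]
force: [0.1, -0.3, 0.9]
grip_width: 0.006
```

View pics/push.png

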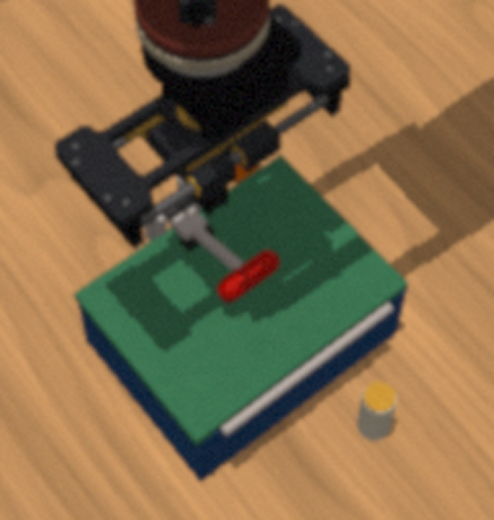

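The lever has snapped over and the red grip now lies over the lid at (248,277) in the crop. The box hasn't moved. I'll lift the hand clear.

```bash
python3 -m inch '[{"dp":[0,0,30],"spin":0,"gripper":0},{"dp":[0,0,70],"spin":0,"gripper":0},{"dp":[0,0,110],"spin":0,"gripper":0},{"dp":[0,0,130],"spin":0,"gripper":0},{"dp":[0,-40,130],"spin":0,"gripper":0},{"dp":[0,-80,130],"spin":0,"gripper":0},{"dp":[0,-120,130],"spin":0,"gripper":0},{"dp":[0,-160,130],"spin":0,"gripper":0},{"dp":[0,-200,130],"spin":0,"gripper":0},{"dp":[0,-240,130],"spin":0,"gripper":0},{"dp":[0,-260,130],"spin":0,"gripper":0},{"dp":[0,-260,130],"spin":0,"gripper":0},{"dp":[0,-260,130],"spin":0,"gripper":0}]'
python3 - <<'E'
from workcell import *
from h import *
import cv2
s=snapshot("scene")[:,:,::-1].copy(); cv2.imwrite("pics/end.png",s)
b=[.56434,.08958,np.radians(91.978)]
for p in[(.0075,0,.111),(.075,-.1,0),lid(0,(0,.102,.01)),lid(0,(0,-.102,.01)),lid(0,(-.152,-.102,.01)),lid(0,(-.152,.102,.01))]:
    u=proj("scene",w(b,p))[0]; cv2.circle(s,tuple(int(round(v)) for v in u),2,(255,0,255),-1)
cv2.imwrite("pics/endm.png",s)
E
```

```text
clock: 8.47
ee_pos: [0.5684, -0.2072, 0.2953]
orientation: [-180.0, -0.0, 91.6]
force: [-0.1, -0.4, 0.2]
grip_width: 0.005
```

View pics/endm.png

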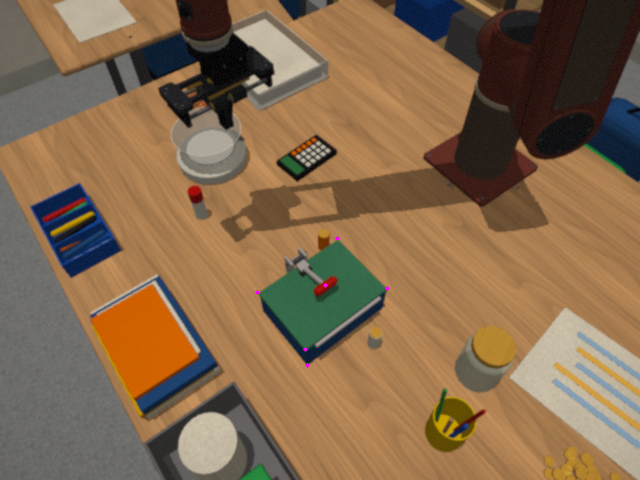

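The grip sits on its predicted locked mark at (325,286), the shut lid's corners match their marks, the bystanders are where they were, and the hand is clear.

```bash
python3 -c "
from workcell import close_job;print(close_job())"
```

```text
the job is handed in; nothing more can be done
None
```

The coin box is shut and locked, and the job is handed in at about 8.5 s on the robot's clock.

- **Lid:** I pressed the green lid down with the closed fingertips until they met a hard stop. The tip was at z = 80 mm with about 19 N on it, so the lid was fully shut before I touched the lever.
- **Lever:** I pushed the red grip over from the front with the outside of the fingers. It went past its dead point and snapped down over the lid.
- **Last checks:** In the final picture the grip lies on its predicted locked position. The shut lid's corners match where they should be, to within a pixel or two by eye, so the box has not visibly moved. The bystanders look undisturbed. The hand is clear, with the wrist force near zero.
- **Disagreements:** While the lid was swinging down, the force readings stayed near zero at the end of each move, so I pressed on until the stop showed. That press also read about 9 N sideways, but the pictures after it showed no shift of the box.

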